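# Discard a used tube in the bench-top pedal bin, with the lid hooked open

### The job

Throw the used blue-capped tube into the bench-top pedal bin and leave the bin shut: press the pedal down until it bottoms, shift it to the left (as you face the bin) and let it up into its hold-open catch so that the lid stays up by itself, put the tube in, then unhook the pedal and ease it all the way back up so that the lid comes down gently. Do not touch the lid, do not lean hard on the pedal or catch, and leave the orange-capped tube and the other things alone.

Things in the scene. Friction and masses are not known exactly. Their poses are not given: they have to be found in the camera images.
- bin: round steel bench-top pedal bin fixed to the bench, 164 mm across, rim 166 mm up. Origin: middle of its underside; z up, -x to its front (the pedal), +y to the left for somebody facing it. Inside 158 mm across down to a floor 74 mm above the bench. Lid hinged at the back (x 91, z 166 mm); hooked open it leans over the mouth's back part (x above 20 mm): come in over the front half.
- pedal_pad (a point): middle of the upper face of the pedal's black foot-plate, at rest 168 mm in front of the bin's middle, about 77 mm up; moves with the pedal. Plate 46 long (bin x), 56 wide (y), 6 mm thick, its rear edge about 50 mm in front of the bin's gate plate; lips 9 mm thick rise 10 mm above the face along its left and right edges (38 mm between them). Push it from above or pinch its 56 mm.
- axle (a joint): pedal angle, rad: 0 at rest (up), grows when pressed; axle along bin y, 200 mm behind the pad's middle. Its return spring pushes back with only 2 to 5 N at the pad. Bottoms on a hard stop somewhere from 0.19 to 0.27 rad (38 to 54 mm down at the pad): it depends on how high the catch behind the cover plate was screwed, which cannot be seen, only felt.
- pedal: the pedal, keyed on its axle (origin at the axle's middle, in the bin). Slides to bin +y (left) along it against a light spring (2 N, plus rubbing), only within 3 mm (at the pad) of bottom, where the catch's J-slot opens left. Slid 12 to 14 mm to its side stop and let up 8 mm (at the pad) it hangs behind a 5 mm lip: hooked, lid stays up. To unhook: press to the bottom, slide right to y 0, let up.
- lid (a joint): the grey domed lid, 170 mm across, 22 mm thick, hinged at the back of the rim; angle, rad: 0 shut, 1.1 to 1.8 hooked open, up to 2.2 at the pedal's bottom. Linked to the pedal by a rod: rises and falls with it, 8 rad per rad of pedal; a pedal let go springs up and slams it.
- used_tube_mid (a point): middle of the used tube to be thrown away: 50 ml conical tube with a BLUE cap, lying on the bench, 34 mm thick, 112 mm long, 30 g. The point is 17 mm above the bench; its z axis runs along the tube towards the cap. Pinch it across its 34 mm.
- kept_tube_mid (a point): middle of the tube to be left alone: the same tube with an ORANGE cap, lying on the bench farther to the left.
- beaker: 50 ml clear glass beaker, 48 mm in diameter, 60 mm high, left of the bin. Origin: centre of its underside. To be left alone.
- wash_bottle: white wash bottle with a blue cap and bent spout, 64 x 86 x 194 mm, left of the bin. Origin: centre of its underside. To be left alone.
- timer: white bench timer, 62 x 66 x 18 mm, right of the pedal. Origin: centre of its underside. To be left alone.
There are look-alikes about, which are no part of the job. What is shaped like the part that bears used_tube_mid but brown is not meant.

How it is judged:
On the way, in this order (a step that is already met when the one before it is completed fails the run):
1. the pedal hangs in its hold-open catch, let go of, and the lid stays up (value of joint lid above 1 rad and y of pedal_pad in the frame of bin above 0.009 m and contact force between each of the arm, the fingers and pedal below 0.1 N), for 0.3 s.
2. the blue-capped tube lies in the bin, let go of, with the lid still hooked up (horizontal distance between used_tube_mid and bin below 0.075 m and height (world z) of used_tube_mid below 0.145 m and contact force between the fingers and used_tube below 0.1 N and value of joint lid above 1 rad), for 0.3 s.
At the end, for the whole second after the job is handed in: The lid is shut (within 0.06 rad), the pedal is fully up (within 0.01 rad) and back in line (within 5 mm), and the blue-capped tube lies at rest inside the bin (its middle within 75 mm of the bin's axis and below 145 mm) (value of joint lid below 0.06 rad and value of joint axle below 0.01 rad and y of pedal_pad in the frame of bin between -0.005 and 0.005 m and horizontal distance between used_tube_mid and bin below 0.075 m and height (world z) of used_tube_mid below 0.145 m and linear speed of used_tube below 0.02 m/s); the robot touches nothing.
It fails at once if the pedal is forced against its stop or catch with more than 45 N at the catch (about 27 N beyond the spring at the pad) (contact force between pedal and bin above 45 N).
It fails at once if the lid drops: it closes faster than 3 rad/s (velocity of joint lid below -3 rad/s).
It fails at once if the robot touches the lid (contact force between any of the arm, the fingers and lid above 0.5 N).
It fails at once if the orange-capped tube is moved (distance of kept_tube_mid from where it was at the start of the episode above 0.02 m).
It fails at once if the beaker, wash bottle or timer is moved or tipped (distance of any of beaker, wash_bottle, timer from where it was at the start of the episode above 0.02 m).
It also fails if it takes over 72 s, if anything falls off the work surface, if the arm or the gripper's body presses on something with over 40 N, if the wrist force passes 120 N, or if a joint passes its speed limit or range.

### The arm

A 6-joint arm with a two-finger parallel gripper is mounted at the origin on a cart in front of the work surface, level with it; the furniture and walls round the work are solid. World frame = base frame: x ahead of the robot, y to its left, z up, the work surface at z = 0. Lengths are in m, angles in rad, forces in N, time in s.
With the tool pointing down it reaches from about 0.35 to 0.975 m from the base axis. Payload 4.9 kg.
Tool frame: the origin (TCP) lies midway between the tips of the shut fingers; the grasp point (between the pads) lies 19 mm behind it (manip.hold_point_z is the distance from the TCP to the grasp point, in m); z points along the fingers, y is the line along which they close (so a half turn about z gives the same grasp; the last joint's range is limited). The gripper opens to 85 mm and grips with 20 to 120 N. Pads are 22 mm wide; open, the fingers measure 114 mm over their backs; the gripper's body (76 mm by 85 mm) begins 54 mm behind the grasp point. The pads swing forward as they close: fully open they stand 13 mm farther back than shut.
Start: joints at [-1.412, 0.053, 1.613, -0, 1.476, -0.119], TCP at [0.171, -0.601, 0.231] pointing down, gripper open.
Joint ranges: [-3.01, 3.01], [-1.01, 2.22], [0.06, 2.58], [-1.02, 4.17], [0.09, 2.62], [-3.14, 3.14]. Speed limits (rad/s): [2.57, 2.57, 3.14, 3.14, 3.14, 3.14].

### API

Orientations are given as a unit quaternion [w, x, y, z].
In Python, from plant import manip gives the robot as it stands. The module is installed in compiled form; this text tells all that it offers.
- The arm moves only by the shell command python3 -m jog 'ROWS' [OPENING]. ROWS is JSON, one flat list of numbers, 6 for each row, row after row: the shift along the tool's x, y, z in units of 0.1 m (1.0 is 0.1 m), then the turn, a rotation vector about the tool's x, y, z in units of 180 degrees (1.0 is 180 degrees). A call has 1 to 8 rows; each row is the pose to reach, as a shift and turn from the pose commanded when the call began, along the tool's axes at that moment, turning the shorter way round; what a row does not reach only later rows make up. A row lasts 1/8 s, in which the tool goes at most 62.5 mm and 10.7 degrees, less where a joint would pass 70% of its speed; a pose out of reach is approached as far as the arm can. A call with a number of a shift or a turn outside -1 to 1 is refused whole. A call with a gripper value outside its range is refused whole. OPENING is the finger opening in mm, from 0 to 85.4, set as the call begins (- or left out, the last holds). The fingers move at their own pace and stop on an object; the grip force is fixed at half the most. Time passes only in rows, so rows that repeat a pose let the fingers close. It gives the time, the measured TCP pose, the force, the opening and the grip force at its end, in the units of the state.
- manip.state(): the state, without advancing time (a new reading comes with each control period).
- manip.grab_frame(name): name is "side" or "top"; returns a dict with "img" (420x560x3 uint8, blue, green, red), "z_map" (420x560 float32, m along the optical axis (not along the pixel's ray), 0 where there is no reading), "fx", "fy", "cx", "cy" (pixels), "distortion" ([k1, k2, p1, p2, k3] as OpenCV has them; the pictures are not rectified), "xyz" and "attitude" of the camera in the world. Camera axes: x right, y up, looking along -z (the intrinsics and any distortion apply to the point x, -y, -z); pixel columns grow to the right and rows downward; lengths in m; the calibration is good to about 2 mm. A picture is of the moment at which its call begins.
- manip.job_done(): hands the job in; it is judged then, once.
The state is a dict: "time": time; "joint_pos": joint angles; "joint_vel": joint speeds; "joint_efforts": joint torques, N m; "tool_pos": TCP position; "tool_rot": TCP orientation; "contact_force": force on the tool from outside, world axes, zero at the start; "ft_torque": the same for the moment, N m; "gripper_width": opening from 0.0 (shut) to 1.0 (fully open); "grasp_force": force on a finger pad.
Only numpy, scipy, OpenCV 4.12 (cv2) and the standard library are available. Lean on these libraries where they do the work, as an engineer would, in place of code of your own. Each camera call takes 0.05 s, during which the arm holds its last target. There are 200 camera calls.

## Working session

There is one attempt and no reset: what is moved stays moved. The work goes in short steps, Python scripts to look and compute and a shell command to move; the robot and the scene stay as the last step left them, time stands still between calls to the robot, and variables do not carry over. Pictures are saved under pics/ and viewed, at most 10 in all, crops included, and the job is handed in when it is done.

```bash
mkdir -p pics; cat > h.py <<'E'
import numpy as np, cv2
from plant import manip
from scipy.spatial.transform import Rotation as R
def rot(q): return R.from_quat([q[1],q[2],q[3],q[0]]).as_matrix()
def att(f):
    a=np.array(f["attitude"]); return a if a.shape==(3,3) else rot(a)
def K(f): return np.array([[f["fx"],0,f["cx"]],[0,f["fy"],f["cy"]],[0,0,1.]])
def ray(f,uv):
    p=cv2.undistortPoints(np.array(uv,float).reshape(-1,1,2),K(f),np.array(f["distortion"]))[:,0]
    d=np.c_[p[:,0],-p[:,1],-np.ones(len(p))]
    return d@att(f).T
def onplane(f,uv,z):
    d=ray(f,uv);o=np.array(f["xyz"]); return o+d*((z-o[2])/d[:,2])[:,None]
def bydepth(f,uv):
    uv=np.array(uv).reshape(-1,2); d=ray(f,uv); zz=f["z_map"][uv[:,1].astype(int),uv[:,0].astype(int)]
    return np.array(f["xyz"])+d*zz[:,None]
def cloud(f):
    v,u=np.mgrid[0:420,0:560]; P=bydepth(f,np.c_[u.ravel(),v.ravel()]).reshape(420,560,3)
    P[f["z_map"]<=0]=np.nan; return P
E
python3 - <<'E'
from h import *
s=manip.state();print({k:np.round(v,3) for k,v in s.items()}, manip.hold_point_z)
for n in("side","top"):
    f=manip.grab_frame(n);cv2.imwrite(f"pics/{n}0.png",f["img"]);print(n,f["xyz"],f["attitude"],f["fx"],f["distortion"])
    np.savez(f"pics/{n}0.npz",**f)
E
```

```text
{'time': np.float64(0.0), 'joint_pos': array([-1.412,  0.053,  1.614,  0.   ,  1.476, -0.119]), 'joint_vel': array([-0.001, -0.001,  0.001, -0.002,  0.001, -0.   ]), 'joint_efforts': array([ 1.0000e-03, -3.9367e+01, -3.7018e+01, -0.0000e+00,  7.0000e-03,
       -0.0000e+00]), 'tool_pos': array([ 0.171, -0.6  ,  0.23 ]), 'tool_rot': array([-0.001,  0.99 ,  0.138,  0.   ]), 'contact_force': array([ 0.094, -0.329, -0.145]), 'ft_torque': array([-0.039, -0.041, -0.024]), 'grasp_force': np.float64(0.0), 'gripper_width': np.float64(1.002)} 0.0187
side [0.41410026 1.3841028  0.81989704] [-0.0696948  -0.02920845  0.46529475  0.8819242 ] 442.5663710639653 [-0.01936103  0.          0.          0.          0.        ]
top [-0.20515756  0.41978653  1.11278731] [-0.63862998 -0.21391464  0.23714655  0.70010984] 420.72010499648576 [-0.00275809  0.          0.          0.          0.        ]
```

View pics/side0.png

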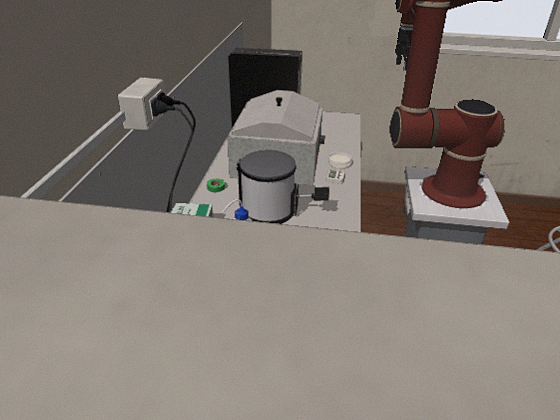

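View pics/top0.png

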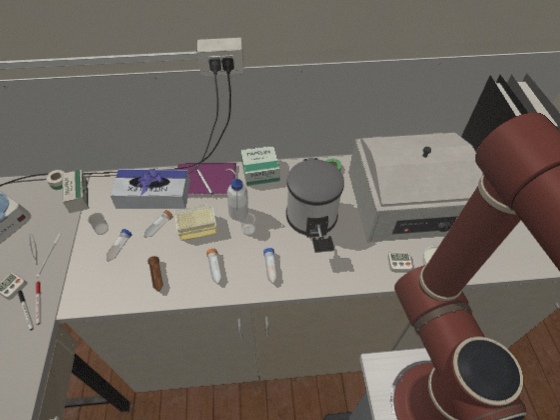

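Candidates in the top view:
- blue-capped tube at (270,265)
- blue-capped tube at (119,243)
- orange-capped tubes at (214,265) and (158,222)
- brown tube at (155,273)

I'll check sizes and make one close crop.

```bash
python3 - <<'E'
from h import *
f=dict(np.load("pics/top0.npz"));P=cloud(f);np.set_printoptions(precision=4,suppress=True)
im=f["img"]
a=cv2.resize(im[200:300,90:290],None,fx=4,fy=4,interpolation=cv2.INTER_CUBIC)
b=cv2.resize(im[150:260,270:350],None,fx=2.5,fy=2.5,interpolation=cv2.INTER_CUBIC)
c=np.zeros((600,800,3),np.uint8);c[:400]=a;c[400:600,0:200]=b[:200,:200] if 0 else cv2.resize(im[200:260,290:350],(200,200),interpolation=cv2.INTER_CUBIC)
cv2.imwrite("pics/crop1.png",c)
# tubes: component of points with height 8..45mm
H=((P[...,2]>.006)&(P[...,2]<.05)).astype(np.uint8)
n,l,st,ce=cv2.connectedComponentsWithStats(H)
for u,v in((270,265),(119,243),(214,265),(158,222),(155,273),(400,262)):
    k=l[v,u];m=l==k;q=P[m]
    r=cv2.minAreaRect(q[:,:2].astype(np.float32))
    print((u,v),k,m.sum(),r,np.nanpercentile(q[:,2],[5,50,98]))
# bench height
print("bench",P[290,300],P[280,240])
# pedal
hsv=cv2.cvtColor(im,cv2.COLOR_BGR2HSV)
for uv in((322,243),(316,245),(328,243),(318,226),(315,180),(316,200)): print(uv,P[uv[1],uv[0]],im[uv[1],uv[0]])
# lid: high points near bin
near=(np.hypot(P[...,0]-P[185,315,0],P[...,1]-P[185,315,1])<.13)
m=near&(P[...,2]>.162)&(P[...,2]<.25)
(u0,v0),rr=cv2.minEnclosingCircle(P[m][:,:2].astype(np.float32));print("lid circle",u0,v0,rr,m.sum(),P[m][:,2].max())
m=near&(P[...,2]>.06)&(P[...,2]<.10)
vv,uu=np.nonzero(m&(np.mgrid[0:420,0:560][0]>230));print("pedal px",uu.min(),uu.max(),vv.min(),vv.max())
E
```

```text
(270, 265) 81 331 ((0.42442482709884644, 0.3790307939052582), (0.11453868448734283, 0.03126369044184685), 1.1497772932052612) [0.0194 0.0283 0.0351]
(119, 243) 59 347 ((0.5377711057662964, 0.8389223217964172), (0.03546455129981041, 0.11218254268169403), 68.43280792236328) [0.0145 0.0268 0.0341]
(214, 265) 80 331 ((0.43825289607048035, 0.5456024408340454), (0.11212839931249619, 0.03314676508307457), 7.171473503112793) [0.0189 0.0281 0.0346]
(158, 222) 44 312 ((0.6077306270599365, 0.7247167825698853), (0.02846813015639782, 0.11198451370000839), 49.231388092041016) [0.0137 0.0269 0.0354]
(155, 273) 91 350 ((0.4262630045413971, 0.7170183658599854), (0.11473748832941055, 0.032953888177871704), 11.492267608642578) [0.0183 0.0282 0.0345]
(400, 262) 86 406 ((0.41151371598243713, -0.014158014208078384), (0.06500612199306488, 0.06572675704956055), 84.29850006103516) [0.0091 0.0154 0.0204]
bench [ 0.349   0.2964 -0.0028] [ 0.3996  0.4698 -0.0065]
(322, 243) [0.4533 0.2222 0.0783] [46 46 50]
(316, 245) [0.4417 0.2424 0.0883] [48 47 50]
(328, 243) [0.4542 0.2039 0.0745] [47 50 52]
(318, 226) [0.5243 0.222  0.0646] [112 115 115]
(315, 180) [0.606  0.2282 0.1847] [100 102 102]
(316, 200) [0.5384 0.2347 0.1751] [93 93 94]
lid circle 0.6208792924880981 0.22919680178165436 0.09183570742607117 2073 0.19241960301533978
pedal px 312 331 231 244
```

View pics/crop1.png

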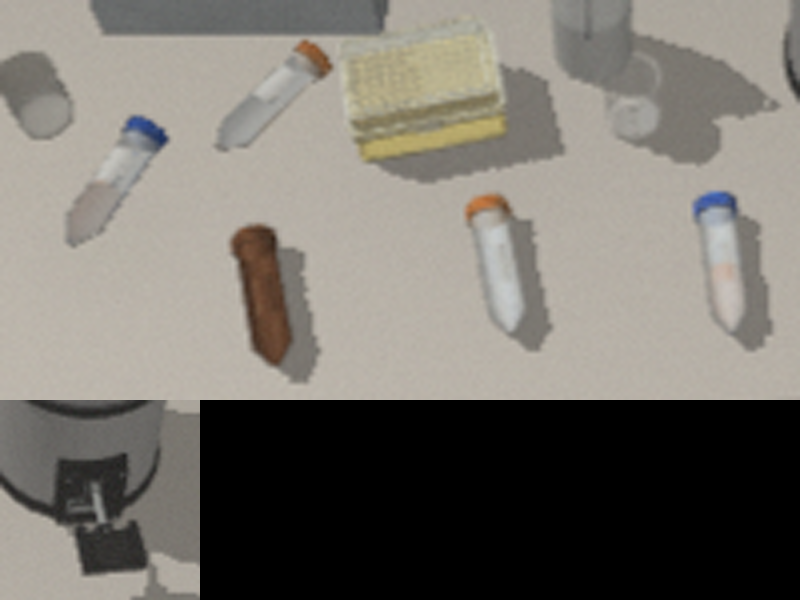

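Two blue-capped 50 ml tubes appear, at (270,265) and (119,243). The far one at (119,243), at (0.54,0.84), is beyond reach and left of the orange one at (214,265). The used tube is therefore (270,265), at about (0.424,0.379), cap pointing to +x. The pedal plate is at about (322,243). Next I'll refine the bin axis and the pad.

```bash
python3 - <<'E'
from h import *
from scipy.optimize import least_squares
np.set_printoptions(precision=4,suppress=True)
for n in("top","side"):
    f=dict(np.load(f"pics/{n}0.npz"));P=cloud(f);im=f["img"];g=im.max(2)
    near=np.hypot(P[...,0]-.615,P[...,1]-.228)<.12
    m=near&(P[...,2]>.158)&(P[...,2]<.2)
    q=P[m];
    c,_=cv2.findContours(m.astype(np.uint8),cv2.RETR_EXTERNAL,cv2.CHAIN_APPROX_NONE)
    c=max(c,key=len)[:,0];e=P[c[:,1],c[:,0]]
    r=least_squares(lambda x:np.hypot(e[:,0]-x[0],e[:,1]-x[1])-x[2],[.615,.228,.085],loss="soft_l1",f_scale=.002)
    print(n,"lid edge fit",r.x,len(e), "bbox",e[:,:2].min(0),e[:,:2].max(0))
    m=(g<75)&(abs(P[...,0]-.45)<.06)&(abs(P[...,1]-.22)<.07)&(P[...,2]>.05)&(P[...,2]<.11)&(P[...,0]<.49)
    q=P[m];print("pad",m.sum(),cv2.minAreaRect(q[:,:2].astype(np.float32)),q.mean(0),np.percentile(q[:,2],[5,25,50,75,95]))
    vv,uu=np.nonzero(m);print(uu.min(),uu.max(),vv.min(),vv.max())
    # colour-only mask, ray onto z=.08
    k=(g<75).astype(np.uint8);_,l=cv2.connectedComponents(k);
    w=onplane(f,np.c_[uu,vv],.082);print(cv2.minAreaRect(w[:,:2].astype(np.float32)),w.mean(0))
    # body side
    m=near&(P[...,2]>.09)&(P[...,2]<.15);e=P[m]
    r=least_squares(lambda x:np.hypot(e[:,0]-x[0],e[:,1]-x[1])-.082,[.615,.228],loss="soft_l1",f_scale=.002);print("body",r.x,m.sum())
E
```

```text
top lid edge fit [0.6158 0.2264 0.0841] 148 bbox [0.5305 0.1422] [0.7119 0.3106]
pad 247 ((0.45166799426078796, 0.2218165099620819), (0.0542781725525856, 0.05492069199681282), 1.4257535934448242) [0.4483 0.2206 0.0799] [0.0724 0.0759 0.0788 0.084  0.0887]
313 333 236 251
((0.44845959544181824, 0.22080960869789124), (0.04808909446001053, 0.055338457226753235), 2.346353769302368) [0.4469 0.221  0.082 ]
body [0.6179 0.2256] 645
side lid edge fit [0.6152 0.23   0.0803] 138 bbox [0.5296 0.1483] [0.7096 0.3116]
pad 187 ((0.453411728143692, 0.2235642820596695), (0.051950689405202866, 0.057973697781562805), 2.3601551055908203) [0.4499 0.2237 0.0818] [0.0743 0.0783 0.0815 0.0853 0.0905]
311 328 187 200
((0.4534337818622589, 0.22357262670993805), (0.05194174125790596, 0.07892820984125137), 3.409701108932495) [0.4499 0.224  0.082 ]
body [0.6157 0.2226] 962
```

```bash
cat >> h.py <<'E'
def to(target,yawdeg):
    "tool-frame shift (0.1 m) and z-turn (180 deg) to reach world target, tool down, tool x at yaw"
    s=manip.state();T=rot(s["tool_rot"]);d=T.T@(np.array(target)-s["tool_pos"])*10
    y=np.radians(yawdeg);G=np.array([[np.cos(y),np.sin(y),0],[np.sin(y),-np.cos(y),0],[0,0,-1]]).T
    w=R.from_matrix(T.T@G).as_rotvec()/np.pi
    print("t",round(float(s["time"]),2),"tcp",np.round(s["tool_pos"],4),"yaw",round(float(np.degrees(np.arctan2(T[1,0],T[0,0]))),1),"q",np.round(s["joint_pos"],2),"F",np.round(s["contact_force"],1),"w",round(float(s["gripper_width"]),2))
    print("shift",np.round(d,3),"turn",np.round(w,3))
E
python3 - <<'E'
from h import *
f=dict(np.load("pics/top0.npz"));P=cloud(f)
for lo,hi in((.05,.5),):
  m=(P[...,1]<.1)&(P[...,1]>-.35)&(P[...,2]>.04)&(P[...,0]>.42)&(np.mgrid[0:420,0:560][0]<245)
  q=P[m];print(np.percentile(q[:,0],[.5,2,10]),np.percentile(q[:,1],[1,99]),np.percentile(q[:,2],[50,98,99.8]))
E
python3 -m jog '[0.89,-0.58,-0.5,0,0,-0.42, 0.89,-0.58,-0.5,0,0,-0.42, 0.89,-0.58,-0.5,0,0,-0.42, 0.89,-0.58,-0.5,0,0,-0.42, 0.89,-0.58,-0.5,0,0,-0.42, 0.89,-0.58,-0.5,0,0,-0.42, 0.89,-0.58,-0.5,0,0,-0.42, 0.89,-0.58,-0.5,0,0,-0.42]' 0
python3 -c "from h import *; to([.4,-.3,.28],92)"
```

```text
[0.48163225 0.48383959 0.50541525] [-0.34246754  0.09362464] [0.22954455 0.55115735 0.56436312]
time: 1.1
tool_pos: [0.241, -0.5206, 0.2807]
tool_rot: [-0.0, 0.698, 0.716, 0.0]
contact_force: [0.2, 0.5, 0.1]
gripper_width: -0.0
grasp_force: 0.0
t 1.1 tcp [ 0.241  -0.5206  0.2807] yaw 91.4 q [-1.27 -0.09  1.67 -0.    1.56 -1.29] F [0.2 0.5 0.1] w -0.0
shift [2.166 1.644 0.009] turn [-0.    -0.    -0.003]
```

```bash
python3 -m jog '[1,1,0,0,0,0, 1,1,0,0,0,0, 1,1,0,0,0,0]' >/dev/null
python3 -m jog '[1,0.4,0,0,0,0, 1,0.4,0,0,0,0]' >/dev/null
python3 -m jog '[1,0,0,0,0,0, 1,0,0,0,0,0]' >/dev/null
python3 -m jog '[1,0,0,0,0,0, 1,0,0,0,0,0]' >/dev/null
python3 -m jog '[1,0.1,0,0,0,0, 1,0.1,0,0,0,0]' >/dev/null
python3 -m jog '[1,0.2,0.5,0,0,0, 1,0.2,0.5,0,0,0]' >/dev/null
python3 -m jog '[0.8,0.2,0.5,0,0,0, 0.8,0.2,0.5,0,0,0, 0.8,0.2,0.5,0,0,0]'
python3 -c "from h import *; to([.448,.2215,.12],92)"
```

```text
time: 3.1
tool_pos: [0.412, 0.1647, 0.1791]
tool_rot: [-0.001, 0.697, 0.717, -0.002]
contact_force: [-0.4, -0.3, -0.8]
gripper_width: 0.006
grasp_force: 0.0
t 3.1 tcp [0.412  0.1647 0.1791] yaw 91.6 q [ 0.21 -0.37  2.07 -0.    1.44  0.19] F [-0.4 -0.3 -0.8] w 0.01
shift [0.559 0.378 0.589] turn [-0.001  0.    -0.002]
```

```bash
python3 -m jog '[0.56,0.38,0.59,0,0,0, 0.56,0.38,0.59,0,0,0, 0.56,0.38,0.59,0,0,0, 0.56,0.38,0.59,0,0,0]'
python3 - <<'E'
from h import *
to([.448,.2215,.095],92)
a=manip.grab_frame("side");b=manip.grab_frame("top")
c=np.hstack([cv2.resize(a["img"][140:230,280:360],(400,450),interpolation=cv2.INTER_CUBIC),cv2.resize(b["img"][190:280,280:360],(400,450),interpolation=cv2.INTER_CUBIC)])
cv2.imwrite("pics/over.png",c)
E
```

```text
time: 3.6
tool_pos: [0.4502, 0.22, 0.1236]
tool_rot: [0.001, 0.698, 0.716, 0.001]
contact_force: [-0.0, -0.2, 0.3]
gripper_width: 0.002
grasp_force: 0.0
t 3.6 tcp [0.4502 0.22   0.1236] yaw 91.4 q [ 0.31 -0.16  2.   -0.    1.3   0.28] F [-0.  -0.2  0.3] w 0.0
shift [ 0.016 -0.022  0.286] turn [ 0.001  0.    -0.003]
```

View pics/over.png

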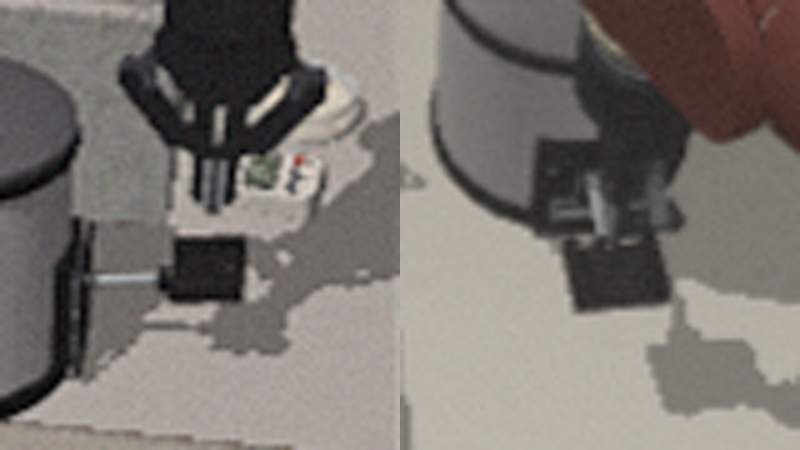

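The side crop shows the shut fingers about 30 mm above the pedal plate (plate at crop (210,268)), centred on it in x. I'll bias slightly away from the bin and descend.

```bash
python3 -m jog '[0.02,-0.06,0.36,0,0,0, 0.02,-0.06,0.36,0,0,0, 0.02,-0.06,0.36,0,0,0]' | egrep 'pos|force'
for i in 1; do python3 -m jog '[0,0,0.06,0,0,0, 0,0,0.12,0,0,0, 0,0,0.12,0,0,0]' | egrep 'pos|contact'; done
python3 -m jog '[0,0,0.08,0,0,0, 0,0,0.08,0,0,0]' | egrep 'pos|contact'
python3 -m jog '[0,0,0.08,0,0,0, 0,0,0.08,0,0,0]' | egrep 'pos|contact'
```

```text
tool_pos: [0.4442, 0.2226, 0.0877]
contact_force: [-0.7, 0.2, 0.1]
grasp_force: 0.0
tool_pos: [0.4435, 0.2227, 0.0741]
contact_force: [0.3, 0.0, 0.6]
tool_pos: [0.443, 0.2226, 0.0655]
contact_force: [-0.2, 0.2, 2.0]
tool_pos: [0.443, 0.2226, 0.0574]
contact_force: [-1.4, -0.3, 2.4]
```

```bash
python3 -m jog '[0,0,0.04,0,0,0, 0,0,0.08,0,0,0, 0,0,0.12,0,0,0, 0,0,0.12,0,0,0]' | egrep 'pos|contact'
python3 -m jog '[0,0,0.02,0,0,0, 0,0,0.02,0,0,0]' | egrep 'pos|contact'
python3 -m jog '[0,0,0.02,0,0,0, 0,0,0.02,0,0,0]' | egrep 'pos|contact'
python3 -m jog '[0,0,0.02,0,0,0, 0,0,0.02,0,0,0]' | egrep 'pos|contact'
```

```text
tool_pos: [0.4433, 0.2227, 0.0459]
contact_force: [-0.9, -0.4, 2.1]
tool_pos: [0.4434, 0.2228, 0.0442]
contact_force: [-1.8, 0.3, 2.4]
tool_pos: [0.4435, 0.2227, 0.0422]
contact_force: [-1.1, -0.0, 2.6]
tool_pos: [0.4436, 0.2228, 0.0402]
contact_force: [-1.4, 0.1, 1.6]
```

```bash
python3 -m jog '[0,0,0.02,0,0,0, 0,0,0.02,0,0,0]' | egrep 'pos|contact'
python3 -m jog '[0,0,0.02,0,0,0, 0,0,0.02,0,0,0]' | egrep 'pos|contact'
python3 -m jog '[0,0,0.015,0,0,0, 0,0,0.015,0,0,0]' | egrep 'pos|contact'
```

```text
tool_pos: [0.4436, 0.2228, 0.0382]
contact_force: [-0.5, -0.5, 1.7]
tool_pos: [0.4436, 0.2228, 0.0362]
contact_force: [-0.4, 0.0, 2.5]
tool_pos: [0.4437, 0.2228, 0.0348]
contact_force: [-0.9, -0.6, 2.5]
```

```bash
python3 -m jog '[0,0,0.015,0,0,0, 0,0,0.015,0,0,0]' | egrep 'pos|contact'
python3 -m jog '[0,0,0.015,0,0,0, 0,0,0.015,0,0,0]' | egrep 'pos|contact'
```

```text
tool_pos: [0.4437, 0.2228, 0.0334]
contact_force: [1.6, -0.2, 2.0]
tool_pos: [0.4437, 0.2228, 0.0319]
contact_force: [1.1, -0.7, 2.7]
```

```bash
python3 -m jog '[0,0,0.015,0,0,0, 0,0,0.015,0,0,0]' | egrep 'pos|contact'
python3 -m jog '[0,0,0.01,0,0,0, 0,0,0.01,0,0,0]' | egrep 'pos|contact'
```

```text
tool_pos: [0.4437, 0.2228, 0.0303]
contact_force: [1.0, 0.2, 2.6]
tool_pos: [0.4436, 0.2228, 0.0293]
contact_force: [0.9, 0.7, 2.2]
```

```bash
python3 -m jog '[0,0,0.01,0,0,0, 0,0,0.01,0,0,0]' | egrep 'pos|contact'
python3 -m jog '[0,0,0.01,0,0,0, 0,0,0.01,0,0,0]' | egrep 'pos|contact'
```

```text
tool_pos: [0.4435, 0.2228, 0.0283]
contact_force: [1.1, -0.1, 2.8]
tool_pos: [0.4434, 0.2228, 0.0272]
contact_force: [1.5, 0.4, 2.4]
```

```bash
python3 - <<'E'
from h import *
to([.448,.2215,.03],92)
a=manip.grab_frame("side");b=manip.grab_frame("top")
c=np.hstack([cv2.resize(a["img"][110:230,230:350],(400,400),interpolation=cv2.INTER_CUBIC),cv2.resize(b["img"][120:280,260:420],(400,400),interpolation=cv2.INTER_CUBIC)])
cv2.imwrite("pics/down.png",c)
E
```

```text
t 8.45 tcp [0.4434 0.2228 0.0272] yaw 91.5 q [ 0.32 -0.03  2.06  0.    1.11  0.29] F [1.5 0.4 2.4] w -0.0
shift [-0.014  0.045 -0.028] turn [-0.    -0.    -0.003]
```

View pics/down.png

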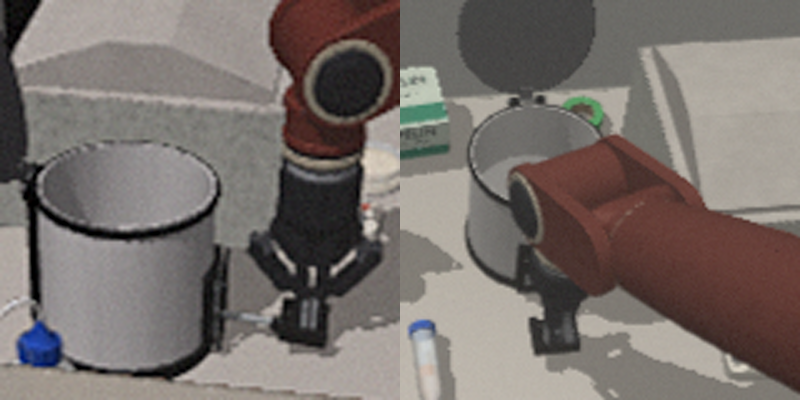

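The lid is wide open, leaning back (side crop (15,80), top crop (525,40)). The fingers sit in the plate between its lips, and the knuckles clear the gate plate by about 25 mm. Pressing continues in small steps.

```bash
python3 -m jog '[0,0,0.01,0,0,0, 0,0,0.01,0,0,0]' | egrep 'pos|contact'
python3 -m jog '[0,0,0.01,0,0,0, 0,0,0.01,0,0,0]' | egrep 'pos|contact'
```

```text
tool_pos: [0.4434, 0.2228, 0.0262]
contact_force: [1.8, -0.1, 1.7]
tool_pos: [0.4435, 0.2228, 0.0255]
contact_force: [0.5, -0.8, 5.2]
```

```bash
python3 -m jog '[0,0,0.01,0,0,0, 0,0,0.01,0,0,0]' | egrep 'pos|contact'
python3 -m jog '[0,0,0.01,0,0,0, 0,0,0.01,0,0,0]' | egrep 'pos|contact'
```

```text
tool_pos: [0.4436, 0.2229, 0.0249]
contact_force: [-1.1, 0.4, 7.5]
tool_pos: [0.4438, 0.2229, 0.0244]
contact_force: [-2.1, -1.6, 12.2]
```

```bash
python3 -m jog '[0,0,-0.01,0,0,0, 0,0,-0.01,0,0,0, 0.03,0,-0.01,0,0,0, 0.06,0,-0.01,0,0,0, 0.06,0,-0.01,0,0,0]' | egrep 'pos|contact'
python3 -m jog '[0.03,0,0,0,0,0, 0.03,0,0,0,0,0]' | egrep 'pos|contact'
python3 -m jog '[0.03,0,0,0,0,0, 0.03,0,0,0,0,0]' | egrep 'pos|contact'
```

```text
tool_pos: [0.4434, 0.2278, 0.0248]
contact_force: [-0.9, -5.6, 7.8]
tool_pos: [0.4433, 0.2307, 0.0248]
contact_force: [-0.6, -6.1, 8.9]
tool_pos: [0.4432, 0.2337, 0.0247]
contact_force: [-0.5, -3.3, 7.9]
```

```bash
python3 -m jog '[0.02,0,0,0,0,0, 0.02,0,0,0,0,0]' | egrep 'pos|contact'
python3 -m jog '[0.02,0,0,0,0,0, 0.02,0,0,0,0,0]' | egrep 'pos|contact'
```

```text
tool_pos: [0.4432, 0.2354, 0.0247]
contact_force: [-0.6, -6.6, 8.5]
tool_pos: [0.4431, 0.2373, 0.0247]
contact_force: [-0.6, -5.7, 8.2]
```

```bash
python3 -m jog '[0.015,0,0,0,0,0, 0.015,0,0,0,0,0]' | egrep 'pos|contact'
python3 -m jog '[0.015,0,0,0,0,0, 0.015,0,0,0,0,0]' | egrep 'pos|contact'
```

```text
tool_pos: [0.4432, 0.2387, 0.0248]
contact_force: [-0.3, -6.7, 8.9]
tool_pos: [0.4431, 0.2402, 0.0247]
contact_force: [0.6, -6.6, 7.9]
```

```bash
python3 -m jog '[0.015,0,0,0,0,0, 0.015,0,0,0,0,0]' | egrep 'pos|contact'
python3 -m jog '[0.01,0,0,0,0,0, 0.01,0,0,0,0,0]' | egrep 'pos|contact'
python3 - <<'E'
from h import *
b=manip.grab_frame("top");im=b["img"];P=cloud(b);g=im.max(2)
m=(g<75)&(abs(P[...,0]-.445)<.045)&(abs(P[...,1]-.23)<.06)&(P[...,2]>.005)&(P[...,2]<.045)
vv,uu=np.nonzero(m);q=P[m];print(len(q),cv2.minAreaRect(q[:,:2].astype(np.float32)),q.min(0),q.max(0))
cv2.imwrite("pics/slid.png",cv2.resize(im[220:280,290:370],(800,600),interpolation=cv2.INTER_CUBIC))
E
```

```text
tool_pos: [0.4431, 0.2416, 0.0247]
contact_force: [-0.6, -6.4, 9.3]
tool_pos: [0.4431, 0.2425, 0.0247]
contact_force: [0.1, -6.5, 9.3]
115 ((0.44607070088386536, 0.23377038538455963), (0.053748782724142075, 0.04533741623163223), 89.94683837890625) [0.423381   0.20691227 0.0184736 ] [0.46875629 0.26063768 0.04196442]
```

View pics/slid.png

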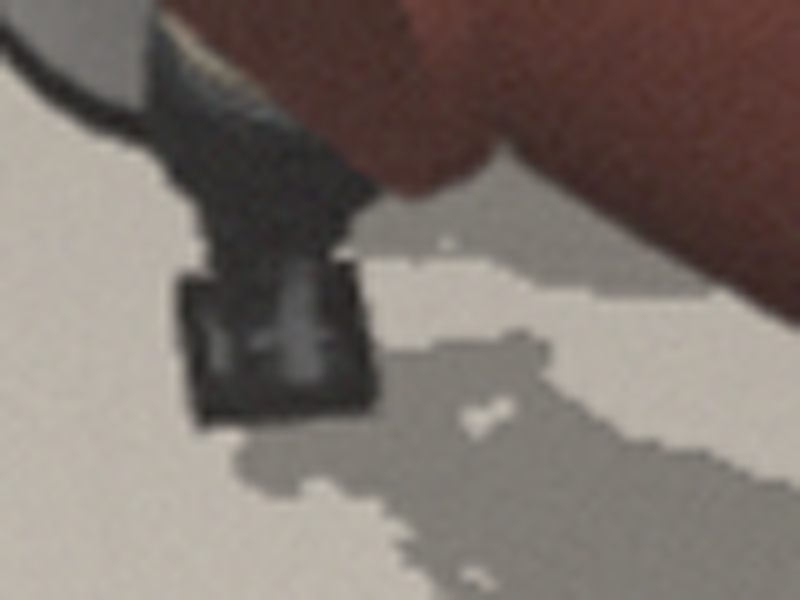

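The pad is now centred near y≈0.234, about 12 mm left of rest (plate spans crop x 180–375). I'll continue until the side stop is felt.

```bash
python3 -m jog '[0.01,0,0,0,0,0, 0.01,0,0,0,0,0]' | egrep 'pos|contact'
python3 -m jog '[0.01,0,0,0,0,0, 0.01,0,0,0,0,0]' | egrep 'pos|contact'
```

```text
tool_pos: [0.4431, 0.2435, 0.0247]
contact_force: [-0.4, -7.8, 9.3]
tool_pos: [0.4431, 0.2444, 0.0247]
contact_force: [0.3, -8.6, 8.5]
```

```bash
python3 -m jog '[0.01,0,0,0,0,0, 0.01,0,0,0,0,0]' | egrep 'pos|contact'
```

```text
tool_pos: [0.4431, 0.2447, 0.0247]
contact_force: [0.1, -10.8, 9.0]
```

```bash
python3 -m jog '[0,0,-0.015,0,0,0, 0,0,-0.03,0,0,0, 0,0,-0.045,0,0,0, 0,0,-0.06,0,0,0, 0,0,-0.07,0,0,0, 0,0,-0.07,0,0,0]' | egrep 'pos|contact'
python3 -m jog '[0,0,-0.01,0,0,0, 0,0,-0.02,0,0,0, 0,0,-0.02,0,0,0]' | egrep 'pos|contact'
python3 -m jog '[0,0,-0.01,0,0,0, 0,0,-0.02,0,0,0, 0,0,-0.02,0,0,0]' | egrep 'pos|contact'
```

```text
tool_pos: [0.4425, 0.2448, 0.0303]
contact_force: [3.1, -8.3, 2.1]
tool_pos: [0.4424, 0.2448, 0.0322]
contact_force: [3.0, -9.2, 2.3]
tool_pos: [0.4423, 0.2447, 0.0341]
contact_force: [2.3, -8.2, 1.4]
```

```bash
python3 -m jog '[0,0,-0.01,0,0,0, 0,0,-0.02,0,0,0, 0,0,-0.02,0,0,0]' | egrep 'pos|contact'
python3 -m jog '[-0.01,0,0,0,0,0, -0.02,0,0,0,0,0, -0.02,0,0,0,0,0]' | egrep 'pos|contact'
python3 -m jog '[-0.01,0,0,0,0,0, -0.02,0,0,0,0,0, -0.02,0,0,0,0,0]' | egrep 'pos|contact'
```

```text
tool_pos: [0.4418, 0.2447, 0.0353]
contact_force: [4.0, -8.0, -2.8]
tool_pos: [0.4414, 0.2443, 0.0359]
contact_force: [1.1, -3.5, -2.7]
tool_pos: [0.4434, 0.2438, 0.0379]
contact_force: [-0.3, -0.5, 0.1]
```

The pedal stopped rising, so the catch is holding it, and the contact forces are near zero. I'll back off and lift clear.

```bash
python3 -m jog '[-0.02,0,-0.03,0,0,0, -0.04,0,-0.06,0,0,0, -0.05,0,-0.15,0,0,0, -0.05,0,-0.3,0,0,0, -0.05,0,-0.6,0,0,0, -0.05,0,-1,0,0,0, -0.05,0,-1,0,0,0]' | egrep 'time|pos|contact'
python3 - <<'E'
from h import *
to([.424,.379,.2],181)
b=manip.grab_frame("top");s=manip.grab_frame("side");np.savez("pics/t2.npz",**b);np.savez("pics/s2.npz",**s)
c=np.hstack([cv2.resize(s["img"][100:220,210:370],(400,300)),cv2.resize(b["img"][120:280,240:400],(400,400))[:300]]);cv2.imwrite("pics/hook.png",c)
P=cloud(b);im=b["img"];H=((P[...,2]>.006)&(P[...,2]<.05)).astype(np.uint8)
n,l=cv2.connectedComponents(H);m=l==l[265,270];q=P[m];print(cv2.minAreaRect(q[:,:2].astype(np.float32)),m.sum())
hsv=cv2.cvtColor(im,cv2.COLOR_BGR2HSV);bl=m&(hsv[...,1]>120)&(abs(hsv[...,0]-115.)<15)
t=P[bl].mean(0);print("cap",t,"mean",q.mean(0))
E
```

```text
time: 16.48
tool_pos: [0.446, 0.2394, 0.1428]
contact_force: [0.7, 0.4, 0.6]
t 16.48 tcp [0.446  0.2394 0.1428] yaw 91.5 q [ 0.35 -0.17  1.98  0.    1.32  0.32] F [0.7 0.4 0.6] w 0.0
shift [ 1.403 -0.178 -0.569] turn [ 0.003  0.001 -0.497]
((0.42533189058303833, 0.3789156973361969), (0.11440037190914154, 0.031113384291529655), 1.3409535884857178) 331
cap [0.47343179 0.38041661 0.03307538] mean [0.42491036 0.3783363  0.02759261]
```

View pics/hook.png

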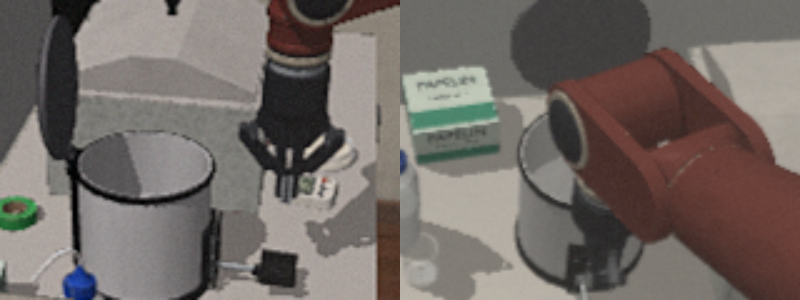

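The pedal hangs in its catch (side crop (275,268)) and the lid stands upright on its own (55,85), clear of the robot. Now the tube.

```bash
python3 -m jog '[1,-0.2,-0.4,0,0,-0.497, 1,-0.2,-0.4,0,0,-0.497, 1,-0.2,-0.4,0,0,-0.497, 1,-0.2,-0.4,0,0,-0.497, 1,-0.2,-0.4,0,0,-0.497, 1,-0.2,-0.4,0,0,-0.497, 1,-0.2,-0.4,0,0,-0.497, 1,-0.2,-0.4,0,0,-0.497]' 75 >/dev/null
python3 -m jog '[0,0.38,0.8,0,0,0, 0,0.38,0.8,0,0,0, 0,0.38,0.8,0,0,0]'
python3 -c "from h import *; to([.425,.379,.003],182)"
```

```text
time: 17.95
tool_pos: [0.4195, 0.3743, 0.0931]
tool_rot: [-0.003, 0.022, 1.0, -0.002]
contact_force: [0.9, -0.3, 0.6]
gripper_width: 0.879
grasp_force: 0.0
t 17.95 tcp [0.4195 0.3743 0.0931] yaw 177.5 q [ 0.6   0.04  1.87 -0.    1.24 -0.93] F [ 0.9 -0.3  0.6] w 0.88
shift [-0.059  0.053  0.901] turn [-0.002 -0.002 -0.025]
```

```bash
python3 -m jog '[-0.06,0.05,0.3,0,0,-0.025, -0.06,0.05,0.5,0,0,-0.025, -0.06,0.05,0.7,0,0,-0.025, -0.06,0.05,0.7,0,0,-0.025]' |egrep 'pos|contact'
python3 -c "from h import *; to([.425,.379,.003],182)"
python3 -m jog '[0,0,0.1,0,0,0, 0,0,0.19,0,0,0, 0,0,0.19,0,0,0]' |egrep 'pos|contact'
python3 -c "from h import *; to([.425,.379,.003],182)"
```

```text
tool_pos: [0.4269, 0.3792, 0.0254]
contact_force: [-0.2, -0.5, -0.5]
t 18.45 tcp [0.4269 0.3792 0.0254] yaw -178.1 q [ 0.6   0.15  1.88 -0.    1.12 -1.01] F [-0.2 -0.5 -0.5] w 0.87
shift [ 0.018 -0.001  0.224] turn [-0.001 -0.001 -0.   ]
tool_pos: [0.4278, 0.38, 0.0075]
contact_force: [-0.5, -0.3, -0.8]
t 18.82 tcp [0.4278 0.38   0.0075] yaw -178.0 q [ 0.6   0.18  1.88 -0.    1.08 -1.01] F [-0.5 -0.3 -0.8] w 0.88
shift [ 0.028 -0.009  0.045] turn [-0. -0. -0.]
```

Close, then lift.

```bash
python3 -m jog '[0,0,0.05,0,0,0, 0,0,0.05,0,0,0, 0,0,0.05,0,0,0, 0,0,0.05,0,0,0, 0,0,0.05,0,0,0, 0,0,0.05,0,0,0]' 20 |egrep 'pos|force|wid'
python3 -m jog '[0,0,-0.2,0,0,0, 0,0,-0.5,0,0,0, 0,0,-1,0,0,0, 0,0,-1,0,0,0]' |egrep 'pos|force|wid'
python3 -m jog '[0,0,-1,0,0,0, 0,0,-1,0,0,0]' |egrep 'pos|force|wid'
python3 -m jog '[0,0,-0.4,0,0,0.5, 0,0,-0.4,0,0,0.5, 0,0,-0.4,0,0,0.5, 0,0,-0.4,0,0,0.5, 0,0,-0.4,0,0,0.5, 0,0,-0.4,0,0,0.5, 0,0,-0.4,0,0,0.5, 0,0,-0.4,0,0,0.5]' |egrep 'pos|force|wid'
python3 -c "from h import *; to([.587,.2255,.245],92)"
```

```text
tool_pos: [0.4284, 0.3805, 0.0034]
contact_force: [0.2, 0.2, -0.1]
gripper_width: 0.391
grasp_force: 60.3
tool_pos: [0.4317, 0.3828, 0.1104]
contact_force: [0.1, 0.4, -0.3]
gripper_width: 0.392
grasp_force: 60.2
tool_pos: [0.4286, 0.3806, 0.2063]
contact_force: [0.2, -0.3, 0.0]
gripper_width: 0.389
grasp_force: 60.1
tool_pos: [0.428, 0.3801, 0.2432]
contact_force: [-0.4, 0.0, -0.1]
gripper_width: 0.392
grasp_force: 60.1
t 21.32 tcp [0.428  0.3801 0.2432] yaw 95.7 q [ 0.6  -0.08  1.72 -0.    1.5   0.5 ] F [-0.4  0.  -0.1] w 0.39
shift [-1.696  1.43  -0.018] turn [-0.    0.    0.02]
```

```bash
python3 -m jog '[-1,0.5,0,0,0,0.02, -1,0.5,0,0,0,0.02, -1,0.5,0,0,0,0.02, -1,0.5,0,0,0,0.02]' |egrep 'pos|force|wid'
python3 -m jog '[-0.65,0.92,0,0,0,0, -0.65,0.92,0,0,0,0, -0.65,0.92,0,0,0,0, -0.65,0.92,0,0,0,0]' |egrep 'pos|force|wid'
python3 - <<'E'
from h import *
to([.587,.2255,.12],92)
s=manip.grab_frame("side");b=manip.grab_frame("top")
cv2.imwrite("pics/bin.png",np.hstack([cv2.resize(s["img"][60:220,210:370],(400,400)),cv2.resize(b["img"][60:260,220:420],(400,400))]))
E
```

```text
tool_pos: [0.4882, 0.2863, 0.2433]
contact_force: [0.5, -0.2, -0.9]
gripper_width: 0.392
grasp_force: 60.1
tool_pos: [0.5823, 0.2263, 0.243]
contact_force: [-0.3, -0.3, 0.2]
gripper_width: 0.388
grasp_force: 60.2
t 22.32 tcp [0.5823 0.2263 0.243 ] yaw 92.5 q [0.25 0.05 1.6  0.   1.5  0.21] F [-0.3 -0.3  0.2] w 0.39
shift [-0.01   0.048  1.23 ] turn [-0.    -0.     0.003]
```

View pics/bin.png

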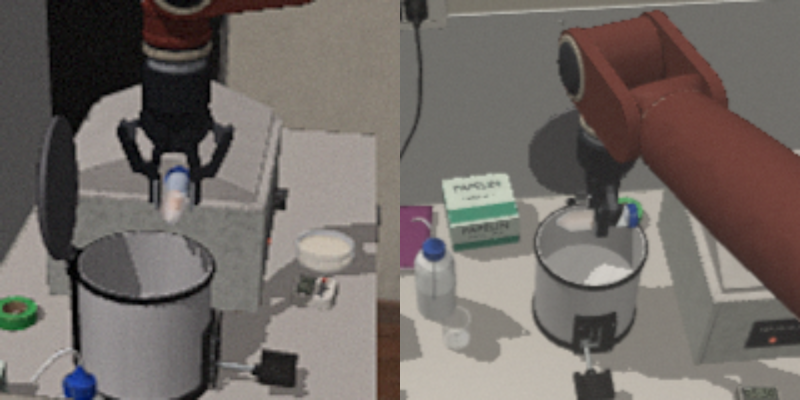

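The tube is over the front half of the mouth, level and across it; the lid is clear at the back. Lower and release.

```bash
python3 -m jog '[0,0.05,0.3,0,0,0, 0,0.05,0.6,0,0,0, 0,0.05,0.8,0,0,0, 0,0.05,0.95,0,0,0, 0,0.05,0.95,0,0,0]' |egrep 'pos|contact'
python3 -m jog '[0,0,0.1,0,0,0, 0,0,0.2,0,0,0, 0,0,0.28,0,0,0, 0,0,0.28,0,0,0]' |egrep 'pos|contact'
```

```text
tool_pos: [0.5873, 0.2255, 0.1472]
contact_force: [-0.0, -0.9, -1.0]
tool_pos: [0.5877, 0.2252, 0.1193]
contact_force: [-0.2, 0.6, -0.3]
```

```bash
python3 -m jog '[0,0,0,0,0,0, 0,0,0,0,0,0, 0,0,0,0,0,0, 0,0,0,0,0,0]' 52 |egrep 'pos|force|wid'
python3 -m jog '[0,0,-0.3,0,0,0, 0,0,-0.6,0,0,0, 0,0,-1,0,0,0, 0,0,-1,0,0,0]' |egrep 'pos|force|wid'
python3 - <<'E'
from h import *
to([.443,.225,.12],92)
b=manip.grab_frame("top");P=cloud(b)
cv2.imwrite("pics/in.png",cv2.resize(b["img"][120:270,260:410],(600,600),interpolation=cv2.INTER_CUBIC))
E
```

```text
tool_pos: [0.5883, 0.2254, 0.1206]
contact_force: [-0.4, 0.7, 0.4]
gripper_width: 0.61
grasp_force: 0.2
tool_pos: [0.5905, 0.226, 0.2254]
contact_force: [-0.0, -0.2, 0.1]
gripper_width: 0.612
grasp_force: 0.0
t 24.55 tcp [0.5905 0.226  0.2254] yaw 92.4 q [0.25 0.07 1.61 0.   1.46 0.21] F [-0.  -0.2  0.1] w 0.61
shift [ 0.051 -1.483  1.042] turn [ 0.003 -0.001  0.002]
```

View pics/in.png

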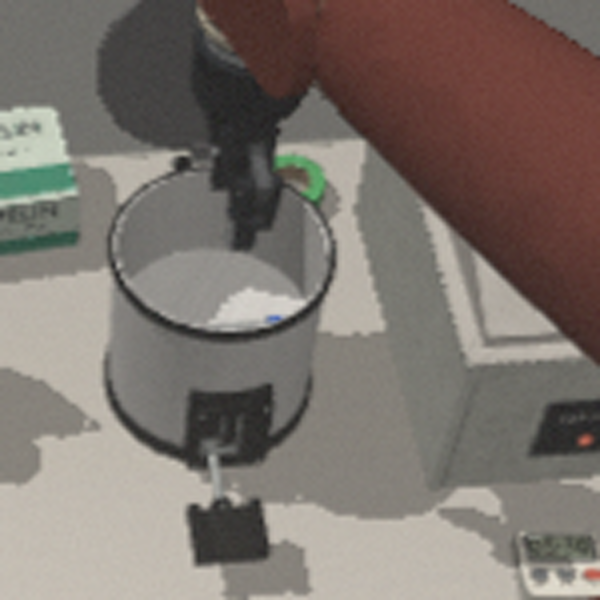

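The tube is in the bin (blue cap just visible at crop (273,320)) and the pedal is still hooked. Back to the pedal with shut fingers.

```bash
python3 -m jog '[0,-0.9,0,0,0,0, 0,-0.9,0,0,0,0]' 0 >/dev/null
python3 -m jog '[0.1,-0.58,0.7,0,0,0, 0.1,-0.58,0.7,0,0,0, 0.1,-0.58,0.7,0,0,0, 0.1,-0.58,0.7,0,0,0]' |egrep 'pos|wid'
python3 - <<'E'
from h import *
to([.443,.232,.055],92)
b=manip.grab_frame("top");im=b["img"];P=cloud(b);g=im.max(2)
m=(g<75)&(abs(P[...,0]-.445)<.04)&(abs(P[...,1]-.23)<.06)&(P[...,2]>.005)&(P[...,2]<.065)
q=P[m];print(len(q),cv2.minAreaRect(q[:,:2].astype(np.float32)),q.min(0),q.max(0),q.mean(0))
E
```

```text
tool_pos: [0.4409, 0.2291, 0.151]
gripper_width: 0.001
t 25.35 tcp [0.4409 0.2291 0.151 ] yaw 92.4 q [ 0.33 -0.2   1.99 -0.    1.35  0.29] F [ 0.4 -0.4  0.3] w 0.0
shift [0.027 0.021 0.96 ] turn [ 0.    -0.     0.002]
250 ((0.44830095767974854, 0.23679585754871368), (0.05198415368795395, 0.0532170832157135), 1.1481056213378906) [0.42225594 0.20989319 0.02972846] [0.47424002 0.26364094 0.05127094] [0.44554516 0.23566426 0.03843821]
```

```bash
python3 -m jog '[0.05,0.02,0.3,0,0,0, 0.05,0.02,0.6,0,0,0, 0.05,0.02,0.9,0,0,0, 0.05,0.02,0.97,0,0,0, 0.05,0.02,0.97,0,0,0]' |egrep 'pos|contact'
python3 -m jog '[0,0,0.06,0,0,0, 0,0,0.12,0,0,0, 0,0,0.16,0,0,0, 0,0,0.16,0,0,0]' |egrep 'pos|contact'
python3 -m jog '[0,0,0.03,0,0,0, 0,0,0.06,0,0,0, 0,0,0.06,0,0,0]' |egrep 'pos|contact'
python3 -m jog '[0,0,0.02,0,0,0, 0,0,0.04,0,0,0, 0,0,0.04,0,0,0]' |egrep 'pos|contact'
```

```text
tool_pos: [0.4428, 0.2343, 0.0542]
contact_force: [-1.2, 0.5, -0.2]
tool_pos: [0.4413, 0.2341, 0.0369]
contact_force: [0.5, 0.1, 1.0]
tool_pos: [0.4419, 0.234, 0.0314]
contact_force: [-0.1, -1.9, 3.7]
tool_pos: [0.4418, 0.2342, 0.0273]
contact_force: [0.4, -1.7, 2.5]
```

```bash
python3 -m jog '[0,0,0.015,0,0,0, 0,0,0.015,0,0,0]' |egrep 'pos|contact'
python3 -m jog '[0,0,0.01,0,0,0, 0,0,0.01,0,0,0]' |egrep 'pos|contact'
```

```text
tool_pos: [0.4419, 0.2343, 0.0259]
contact_force: [0.9, -2.2, 2.9]
tool_pos: [0.442, 0.2343, 0.0252]
contact_force: [0.4, -2.0, 5.6]
```

```bash
python3 -m jog '[-0.03,0,0.003,0,0,0, -0.06,0,0.003,0,0,0, -0.06,0,0.003,0,0,0]' |egrep 'pos|contact'
python3 -m jog '[-0.03,0,0,0,0,0, -0.06,0,0,0,0,0, -0.06,0,0,0,0,0]' |egrep 'pos|contact'
python3 -m jog '[-0.02,0,0,0,0,0, -0.02,0,0,0,0,0]' |egrep 'pos|contact'
python3 -m jog '[-0.02,0,0,0,0,0, -0.02,0,0,0,0,0]' |egrep 'pos|contact'
```

```text
tool_pos: [0.4421, 0.2287, 0.0251]
contact_force: [0.0, -0.2, 5.7]
tool_pos: [0.4422, 0.2229, 0.025]
contact_force: [-1.9, -0.1, 5.7]
tool_pos: [0.4423, 0.2211, 0.025]
contact_force: [-0.9, 2.4, 5.8]
tool_pos: [0.4423, 0.2192, 0.025]
contact_force: [-1.0, 2.1, 5.7]
```

```bash
python3 -m jog '[-0.02,0,0,0,0,0, -0.02,0,0,0,0,0]' |egrep 'pos|contact'
python3 -m jog '[-0.02,0,0,0,0,0, -0.02,0,0,0,0,0]' |egrep 'pos|contact'
python3 -m jog '[-0.01,0,0,0,0,0, -0.01,0,0,0,0,0]' |egrep 'pos|contact'
python3 - <<'E'
from h import *
b=manip.grab_frame("top");im=b["img"];P=cloud(b);g=im.max(2)
m=(g<75)&(abs(P[...,0]-.445)<.045)&(abs(P[...,1]-.23)<.06)&(P[...,2]>.005)&(P[...,2]<.045)
q=P[m];print(len(q),q.min(0),q.max(0))
E
```

```text
tool_pos: [0.4425, 0.2176, 0.0251]
contact_force: [-1.7, 4.1, 5.7]
tool_pos: [0.4427, 0.2157, 0.0251]
contact_force: [-1.1, 3.4, 5.8]
tool_pos: [0.4427, 0.2148, 0.0252]
contact_force: [-0.5, 4.5, 5.5]
136 [0.42203516 0.19564833 0.01964744] [0.47587757 0.24824877 0.04174773]
```

The plate is back at y≈0.222, in line with the bin. Easing up slowly.

```bash
python3 -m jog '[0.01,0,-0.01,0,0,0, 0.02,0,-0.03,0,0,0, 0.02,0,-0.05,0,0,0, 0.02,0,-0.07,0,0,0, 0.02,0,-0.09,0,0,0, 0.02,0,-0.11,0,0,0, 0.02,0,-0.13,0,0,0, 0.02,0,-0.14,0,0,0]' |egrep 'pos|contact'
python3 -m jog '[0,0,-0.02,0,0,0, 0,0,-0.04,0,0,0, 0,0,-0.06,0,0,0, 0,0,-0.08,0,0,0, 0,0,-0.1,0,0,0, 0,0,-0.12,0,0,0, 0,0,-0.14,0,0,0, 0,0,-0.15,0,0,0]' |egrep 'pos|contact'
```

```text
tool_pos: [0.4422, 0.2151, 0.0385]
contact_force: [-2.3, 1.1, 3.1]
tool_pos: [0.4427, 0.2152, 0.0538]
contact_force: [-1.1, -0.2, 2.6]
```

```bash
python3 -m jog '[0,0,-0.02,0,0,0, 0,0,-0.04,0,0,0, 0,0,-0.06,0,0,0, 0,0,-0.08,0,0,0, 0,0,-0.1,0,0,0, 0,0,-0.12,0,0,0, 0,0,-0.14,0,0,0, 0,0,-0.15,0,0,0]' |egrep 'pos|contact'
python3 -m jog '[0,0,-0.01,0,0,0, 0,0,-0.02,0,0,0, 0,0,-0.03,0,0,0, 0,0,-0.04,0,0,0, 0,0,-0.05,0,0,0, 0,0,-0.06,0,0,0, 0,0,-0.07,0,0,0, 0,0,-0.08,0,0,0]' |egrep 'pos|contact'
python3 -m jog '[0,0,-0.02,0,0,0, 0,0,-0.04,0,0,0, 0,0,-0.06,0,0,0, 0,0,-0.1,0,0,0, 0,0,-0.3,0,0,0, 0,0,-0.8,0,0,0, 0,0,-0.8,0,0,0]' |egrep 'time|pos|contact'
python3 - <<'E'
from h import *
b=manip.grab_frame("top");s=manip.grab_frame("side");P=cloud(b);g=b["img"].max(2)
m=(g<75)&(abs(P[...,0]-.445)<.045)&(abs(P[...,1]-.22)<.07)&(P[...,2]>.055)&(P[...,2]<.1);q=P[m];print(len(q),q.min(0),q.max(0),np.median(q,0))
m=(np.hypot(P[...,0]-.616,P[...,1]-.226)<.09)&(P[...,2]>.12)&(P[...,2]<.23);print("lid",m.sum(),P[m][:,2].max())
cv2.imwrite("pics/end.png",np.hstack([cv2.resize(s["img"][60:220,210:370],(400,400)),cv2.resize(b["img"][80:280,220:420],(400,400))]))
E
```

```text
tool_pos: [0.4426, 0.2152, 0.0687]
contact_force: [1.1, -0.2, 1.4]
tool_pos: [0.4424, 0.2152, 0.0765]
contact_force: [1.4, -0.8, 1.4]
time: 34.7
tool_pos: [0.4454, 0.2162, 0.1618]
contact_force: [-0.2, 0.1, -0.1]
242 [0.42522441 0.19300264 0.06572011] [0.47911547 0.24850898 0.09389593] [0.44796815 0.21962149 0.07865659]
lid 1303 0.1911564811275882
```

View pics/end.png

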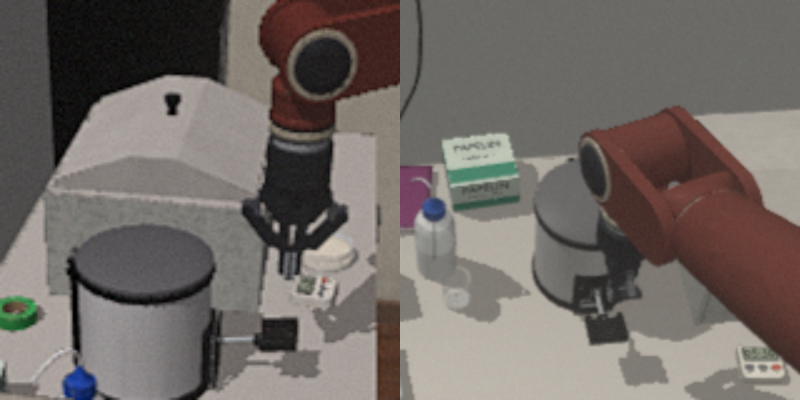

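The lid is shut (side crop (147,262)), the pedal is up and in line (275,333), and the robot is clear. Handing in.

```bash
python3 -c "from plant import manip; print(manip.job_done())"
```

```text
the job is handed in; nothing more can be done
None
```

I handed the job in at about 35 s: the blue-capped tube is in the bin, the pedal is unhooked, fully up and back in line, and the lid is shut. The hand-in returned no verdict.

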